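Shut the red test valve in the bench supply box

TASK

On the fittings-store bench, push the yellow cover of the grey supply box sideways all the way over the closed half of the box, sliding it in its guides without lifting it, so that the valves are uncovered. Then push the red valve handle clockwise until it is fully shut against its stop, leave the blue handle and everything else on the bench as they are, and leave the cover open. Use the outside of the fingers only: nothing needs to be gripped.

Things in the scene. Friction and masses are not known exactly. Their poses are not given: they have to be found in the camera images.
- box: Grey steel supply box fixed on the bench, 200 (its x) x 580 (its y) x 116 mm high. Origin: centre of its underside, on the bench. Its x points away from the robot (yaw within 0.25 rad), its y along its length to the robot's left. The half at -y is the valve bay, open on top under the cover; the half at +y has a closed top. Outlets stick out 37 mm low in front; pipe and gauge (172 mm high) stand close behind it.
- bay (a point): Centre of the bay's open top, at ledge height, 104 mm above the bench, box y = -142 mm. The opening is 168 (x) x 289 mm (y). Ledges run along both long sides of the whole box; the 4 mm thick long walls rise 12 mm above them as guides, the end walls 8 mm as stops (inner faces at box y = -286 and +286 mm).
- parked (a point): Point on the ledge level over the closed half, box y = +142 mm, 104 mm above the bench: where the underside centre of the cover comes when it is fully open (the end wall stops it 2 mm farther).
- cover: Loose yellow sheet cover, 0.8 kg, 188 (x) x 284 (y) x 4 mm, lying on the ledges between the guides with 2 mm play each side. Origin: centre of its underside (104 mm above the bench); axes like the box's. It starts over the valve bay (centre at box y = -144 to -122 mm) and slides along the box's y with some 3 to 7 N of friction, to the end wall at y = +144 mm: fully open.
- pull (a point): Middle of the black bow handle in the centre of the cover: a round bar 10 mm thick and 110 mm long, running along the cover's x, its centre line 30 mm above the cover's underside (134 mm above the bench), on two round posts at its ends (cover x = -50 and +50 mm).
- red_handle (a joint): Angle of the red valve handle (rad): 0 is open, the handle pointing to the box's -x (towards the robot); it turns clockwise seen from above, and 1.571 is shut, against the stop, the handle pointing to the box's +y. It starts at 0 to 0.35. Friction 0.3 N m; it stays where it is left.
- red_sleeve (a point): Centre of the red plastic sleeve on the red valve handle: 48 mm long, 18 mm wide, 14 mm high, 52 mm from the pivot, 88 mm above the bench. The handle's end is 76 mm from the pivot. It turns with the handle.
- red_pivot (a point): Pivot of the red handle, on the vertical stem of its valve, 88 mm above the bench (the nut on top reaches 95 mm). It lies 20 mm to the +x side of the box's centre line, at box y = -215 or -115 mm; the red and blue valves swap these two places from start to start.
- blue_handle (a joint): Angle of the blue valve handle, same kind and meaning as the red one; it starts at 0 to 0.25 and must stay as found.
- blue_sleeve (a point): Centre of the blue sleeve on the blue handle, same sizes as the red one; the blue valve stands 100 mm beside the red one along the box's y.
- coupling: Loose bystander: steel straight coupling standing on end behind the box, 39 mm wide, 55 mm high; origin at its foot.
- elbow: Loose bystander: steel elbow fitting behind the box, about 56 x 30 x 58 mm; origin at its foot.
- spare: Loose bystander: small brass coupling, 26 mm wide, 38 mm high, standing on the floor of the valve bay under the handles; origin at its foot.
- spray: Loose bystander: green leak-spray can, 52 mm thick, 150 mm high, at the right of the box; origin at its foot.
- small_bin: Loose bystander: yellow stacking bin with fittings, 150 x 100 x 75 mm, at the left of the box; origin at its foot.
- spanner: Loose bystander: steel spanner 170 mm long lying at the left of the box; origin at its underside.
- tee: Loose bystander: steel tee fitting, 66 mm long, 50 mm high, at the right of the box; origin at its foot.

How it is judged:
By the outcome, as a careful person would: the job done as asked, in the order asked, and still so for the second after the job is handed in, with the robot touching nothing.
It also fails if it takes over 53 s, if anything falls off the work surface, if the arm or the gripper's body presses on something with over 40 N, if the wrist force passes 120 N, or if a joint passes its speed limit or range.

ROBOT

A 6-joint arm with a two-finger parallel gripper is mounted at the origin on the work surface. World frame = base frame: x ahead of the robot, y to its left, z up, the work surface at z = 0. Lengths are in m, angles in rad, forces in N, time in s.
With the tool pointing down it reaches from about 0.4 to 0.825 m from the base axis. Payload 7 kg.
Tool frame: the origin (TCP) lies midway between the tips of the shut fingers; the grasp point (between the pads) lies 19 mm behind it; z points along the fingers, x is the direction in which the jaws open and shut, and the axes are right-handed (so a half turn about z gives the same grasp; the last joint's range is limited). The gripper opens to 88 mm and grips with 3 to 60 N. Pads are 19 mm wide; open, the fingers measure 130 mm over their backs; the gripper's body (78 mm by 193 mm) begins 47 mm behind the grasp point.
Start: joints at [1.633, 0.359, 0.012, 0, -1.224, -0.288], TCP at [0.151, 0.658, 0.227] pointing down, gripper open.
Joint ranges: [-3.07, 3.07], [-1.43, 2.12], [-1.02, 1.25], [-3.03, 1.67], [-3.05, -0], [-3.03, 3.03]. Speed limits (rad/s): [2.39, 2.39, 3.01, 3.14, 3.14, 3.14].

INTERFACE

Orientations are given as [roll, pitch, yaw] about the fixed x, y, z axes, in that order (R = Rz(yaw) Ry(pitch) Rx(roll)).
In Python, from station import arm, viewer, ticket gives the robot as it stands. The module is installed in compiled form; this text tells all that it offers.
- The arm moves only by the tool step_arm, never from a script. Its argument "targets" is a list of rows, each a list of 3 entries, a list of its own where there are three numbers: the shift along the tool's x, y, z in m, then the turn, a rotation vector about the tool's x, y, z in degrees, then the opening, from -1 (shut) to 1 (fully open), so that 0 is half open. A call has exactly 8 rows; each row shifts and turns the commanded pose from where the row before left it, along the tool's axes as they then stand; what a row does not reach is not made up. A row lasts 1/10 s, in which the tool goes at most 50 mm and 8.59 degrees, less where a joint would pass 70% of its speed; a pose out of reach is approached as far as the arm can. A call is refused whole if a number of a shift passes 0.05 or a number of a turn 8.59, either way. A call with a gripper value outside its range is refused whole. The fingers move at their own pace and stop on an object; "grip_force" is the grip in N (left out, the last holds). Time passes only in rows, so rows that do not move let the fingers close, or fill a call up. It gives the time, the measured TCP pose, the force and the opening at its end, in the units of the state.
- arm.get_state(): the state, without advancing time (a new reading comes with each control period).
- viewer.grab_frame(name): name is "side" or "top"; returns (picture, depth): 400x640x3 uint8, red, green, blue; 400x640 float32, m along the optical axis (not along the pixel's ray), 0 where there is no reading.
- viewer.calibration(name): a dict with "fov_y" (degrees; the focal length in pixels is half the picture's height over the tangent of half this angle, whatever the lens; pixels are square), "cx", "cy" (the principal point, pixels), "world_to_cam" (4x4, takes a point from world to camera coordinates). Camera axes: x right, y up, looking along -z (the intrinsics and any distortion apply to the point x, -y, -z); pixel columns grow to the right and rows downward; lengths in m; the calibration is good to about 2 mm. A picture is of the moment at which its call begins. calibration takes no time and is no camera call.
- ticket.job_done(): hands the job in, once; it reports no verdict.
The state is a dict: "t": time; "q": joint angles; "qd": joint speeds; "joint_efforts": joint torques, N m; "eef_pos": TCP position; "ee_rot": TCP orientation; "force": force on the tool from outside, world axes, zero at the start; "moment": the same for the moment, N m; "width": finger opening in m.
Only numpy, scipy, OpenCV 4.12 (cv2) and the standard library are available. Lean on these libraries where they do the work, as an engineer would, in place of code of your own. Each camera call takes 0.05 s, during which the arm holds its last target.

## Working session

There is one attempt and no reset: what is moved stays moved. The work goes in short steps, Python scripts to look and compute and a tool call to move; the robot and the scene stay as the last step left them, time stands still between calls to the robot, and variables do not carry over. Pictures are saved under pics/ and viewed, and the job is handed in when it is done.

Besides the shell and the picture viewer there is one more tool, called after "Call:" as name(argument=value, ...), one argument or row to a line, values as JSON. step_arm: Moves the arm, as the interface text tells. Its arguments: {"type":"object","properties":{"targets":{"type":"array"},"grip_force":{"type":"number"}},"required":["targets"]}

```bash
mkdir -p pics
python3 - <<'E'
from station import arm, viewer
import cv2,numpy as np
s=arm.get_state();print({k:np.round(v,3).tolist() for k,v in s.items()})
for n in("side","top"):
    p,d=viewer.grab_frame(n);cv2.imwrite(f"pics/{n}0.png",p[...,::-1]);np.savez(f"{n}0.npz",p=p,d=d)
    c=viewer.calibration(n);print(n,c)
E
```

```text
{'t': 0.0, 'q': [1.633, 0.359, 0.011, -0.0, -1.224, -0.288], 'qd': [0.001, -0.001, 0.001, -0.001, 0.002, -0.0], 'joint_efforts': [0.0, -58.271, 29.305, 6.997, 0.007, -0.0], 'eef_pos': [0.151, 0.657, 0.226], 'ee_rot': [-3.141, -0.002, -1.797], 'force': [0.1, 0.718, -1.11], 'moment': [-0.0, -0.042, 0.004], 'width': 0.087}
side {'fov_y': 42.962167269354495, 'cx': 325.7559887366776, 'cy': 198.8255317395352, 'world_to_cam': array([[ 0.81293106, -0.58235333,  0.00277396, -0.4431796 ],
       [ 0.4124321 ,  0.57908085,  0.70325325, -0.32048793],
       [-0.41114822, -0.57055233,  0.71093402, -1.48375808],
       [ 0.        ,  0.        ,  0.        ,  1.        ]])}
top {'fov_y': 56.86307655275578, 'cx': 320.87824131708027, 'cy': 199.12693318146216, 'world_to_cam': array([[ 0.02588938, -0.99965914,  0.00336747, -0.00987554],
       [ 0.99623046,  0.02607928,  0.08273291, -0.52897084],
       [-0.08279253,  0.00121287,  0.99656607, -1.1312954 ],
       [ 0.        ,  0.        ,  0.        ,  1.        ]])}
```

View pics/side0.png

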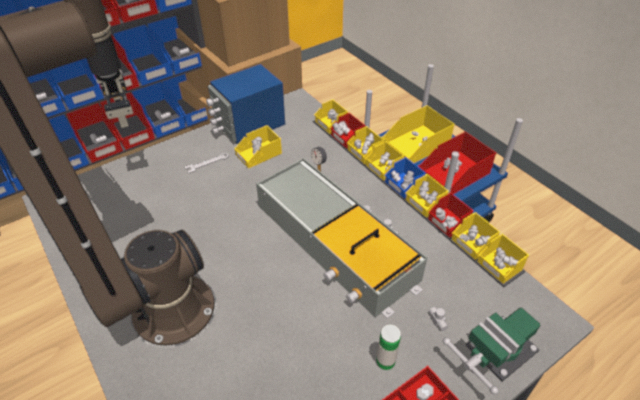

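View pics/top0.png

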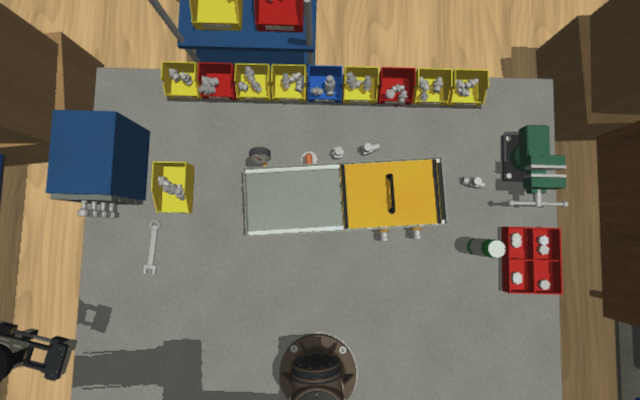

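The top view shows the cover at about cols 343–438, rows 160–228, with the bow handle at about (390,193). The closed half runs over cols 245–342. The side view agrees. Next I measure them.

```bash
cat > h.py <<'E'
import numpy as np,cv2
from station import arm,viewer
def K(n):
    c=viewer.calibration(n);f=200/np.tan(np.radians(c["fov_y"]/2));return c,f
def ray(n,uv):
    c,f=K(n);uv=np.atleast_2d(uv).astype(float);W=c["world_to_cam"];R=W[:3,:3];t=W[:3,3]
    d=np.c_[(uv[:,0]-c["cx"])/f,-(uv[:,1]-c["cy"])/f,-np.ones(len(uv))]
    return -R.T@t,d@R
def onz(n,uv,z):
    o,d=ray(n,uv);return o+d*((z-o[2])/d[:,2:3])
def bydepth(n,uv,dep):
    o,d=ray(n,uv);return o+d*np.asarray(dep).reshape(-1,1)
def proj(n,X):
    c,f=K(n);W=c["world_to_cam"];X=np.atleast_2d(X);q=X@W[:3,:3].T+W[:3,3]
    return np.c_[c["cx"]+f*q[:,0]/-q[:,2],c["cy"]-f*q[:,1]/-q[:,2]]
E
python3 - <<'E'
from h import *
np.set_printoptions(precision=4,suppress=True)
for n in("top","side"):
    z=np.load(f"{n}0.npz");p,d=z["p"],z["d"]
    hsv=cv2.cvtColor(p,cv2.COLOR_RGB2HSV)
    m=cv2.inRange(hsv,(15,140,120),(32,255,255))
    cs,_=cv2.findContours(m,cv2.RETR_EXTERNAL,cv2.CHAIN_APPROX_NONE)
    def inbox(c):
        x,y=c.reshape(-1,2).mean(0); return (330<x<450 and 150<y<240) if n=="top" else (310<x<430 and 200<y<300)
    c=max([c for c in cs if inbox(c)],key=cv2.contourArea)
    r=cv2.minAreaRect(onz(n,c.reshape(-1,2),.108)[:,:2].astype(np.float32));print(n,"cover",r)
    mm=np.zeros_like(m);cv2.drawContours(mm,[c],-1,255,-1)
    v,u=np.nonzero(cv2.erode(mm,np.ones((7,7)))&m); X=bydepth(n,np.c_[u,v],d[v,u]);print("cover z",np.median(X[:,2]),np.std(X[:,2]))
    dark=cv2.inRange(hsv,(0,0,0),(180,255,70))&cv2.erode(mm,np.ones((5,5)))
    v,u=np.nonzero(dark);X=bydepth(n,np.c_[u,v],d[v,u]);print("bar",len(u),u.mean(),v.mean(),np.median(X,0), onz(n,[(u.min()+u.max())/2,(v.min()+v.max())/2],.137))
    rr=cv2.minAreaRect(onz(n,np.c_[u,v],.137)[:,:2].astype(np.float32));print(rr)
    # grey box outline from depth
    if n=="top":
        vv,uu=np.mgrid[150:245,235:455];X=bydepth(n,np.c_[uu.ravel(),vv.ravel()],d[150:245,235:455].ravel())
        k=(X[:,2]>.098)&(X[:,2]<.125)
        mk=k.reshape(vv.shape).astype(np.uint8);nn,l,st,ce=cv2.connectedComponentsWithStats(mk);i=1+st[1:,4].argmax();print(st[i])
        P=X[(l.ravel()==i)];print(cv2.minAreaRect(P[:,:2].astype(np.float32)),np.median(P[:,2]))
        cv2.imwrite("pics/crop0.png",cv2.resize(p[130:260,230:460,::-1],None,fx=3.4,fy=3.4,interpolation=cv2.INTER_CUBIC))
E
```

```text
top cover ((0.5436742305755615, -0.19588881731033325), (0.18545007705688477, 0.2572741210460663), 4.842290878295898)
cover z 0.10691424876041389 0.06883107588056682
bar 119 391.327731092437 192.94117647058823 [ 0.542  -0.1953  0.1368] [[ 0.5419 -0.1914  0.137 ]]
((0.5421645641326904, -0.19165103137493134), (0.10793398320674896, 0.015052342787384987), 4.079047679901123)
[   8    7  206   80 8600]
((0.5321778655052185, -0.06386056542396545), (0.20110489428043365, 0.5819042325019836), 4.895592212677002) 0.10670115505095412
side cover ((0.5467673540115356, -0.19723205268383026), (0.18548649549484253, 0.2607950270175934), 4.702546119689941)
cover z 0.10978593463408126 0.07081291163060764
bar 72 364.09722222222223 240.38888888888889 [ 0.5376 -0.202   0.1359] [[ 0.5331 -0.2082  0.137 ]]
((0.5343939661979675, -0.2083476334810257), (0.11844584345817566, 0.019642800092697144), 5.528265953063965)
```

View pics/crop0.png

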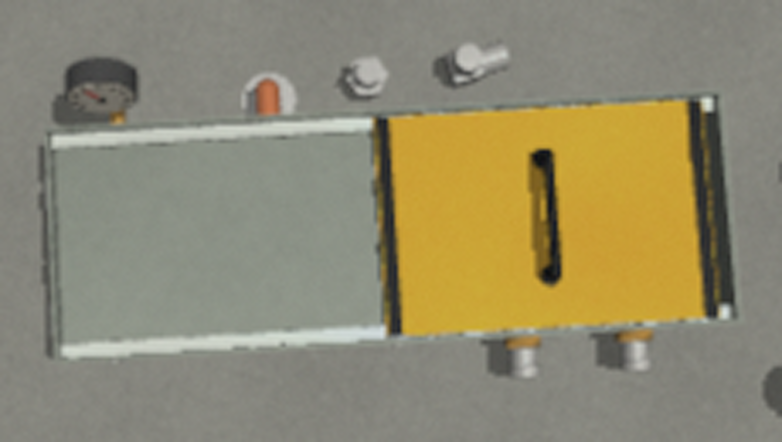

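The box is centred at about (0.532, −0.064) with yaw about 0.085 rad, and its size matches the 200 x 580 mm given. The bar is at about (0.5435, −0.196), z 0.137. I'll check the height of the blue cabinet before swinging over.

Run:
```python
from h import *
np.set_printoptions(precision=3,suppress=True)
d=np.load("top0.npz")["d"]
for uv in [(80,140),(110,140),(145,140),(145,185),(172,187),(95,210),(259,152),(309,156),(259,160),(309,162),(152,240)]:
    print(uv,bydepth("top",[uv],[d[uv[1],uv[0]]]))
```

```text
(80, 140) [[0.655 0.65  0.201]]
(110, 140) [[0.658 0.571 0.2  ]]
(145, 140) [[0.7   0.561 0.028]]
(145, 185) [[0.561 0.563 0.005]]
(172, 187) [[0.552 0.458 0.052]]
(95, 210) [[0.473 0.64  0.128]]
(259, 152) [[0.641 0.176 0.176]]
(309, 156) [[0.658 0.044 0.054]]
(259, 160) [[0.625 0.182 0.14 ]]
(309, 162) [[0.639 0.043 0.055]]
(152, 240) [[0.388 0.53  0.005]]
```

Call:
step_arm(
  targets=[
    [[0.02,0,-0.03],[0,0,0],-1],
    [[0.04,-0.02,0],[0,0,0],-1],
    [[0.04,-0.02,0],[0,0,0],-1],
    [[0.04,-0.025,0],[0,0,0],-1],
    [[0.04,-0.025,0],[0,0,0],-1],
    [[0.03,-0.035,0],[0,0,0],-1],
    [[0.03,-0.035,0],[0,0,0],-1],
    [[0.02,-0.03,0],[0,0,0],-1],
  ],
  grip_force=20,
)

```text
t: 0.9
eef_pos: [0.2786, 0.3594, 0.2567]
ee_rot: [3.141, 0.0, -1.796]
force: [0.7, 0.3, -0.1]
width: 0.0293
```

Call:
step_arm(
  targets=[
    [[0.035,-0.033,0],[0,0,0],-1],
    [[0.035,-0.033,0],[0,0,0],-1],
    [[0.035,-0.033,0],[0,0,0],-1],
    [[0.035,-0.033,0],[0,0,0],-1],
    [[0.035,-0.033,0],[0,0,0],-1],
    [[0.035,-0.033,0],[0,0,0],-1],
    [[0.035,-0.033,0],[0,0,0],-1],
    [[0.035,-0.033,0],[0,0,0],-1],
  ],
)

```text
t: 1.7
eef_pos: [0.4732, 0.0279, 0.2566]
ee_rot: [-3.141, 0.0, -1.796]
force: [0.5, 1.2, 0.5]
width: 0.0003
```

Call:
step_arm(
  targets=[
    [[0.035,-0.018,0],[0,0,0],-1],
    [[0.035,-0.018,0],[0,0,0],-1],
    [[0.035,-0.018,0],[0,0,0],-1],
    [[0.035,-0.018,0],[0,0,0],-1],
    [[0.035,-0.018,0],[0,0,0],-1],
    [[0.035,-0.018,0],[0,0,0],-1],
    [[0.02,-0.01,0],[0,0,0],-1],
    [[0,0,0],[0,0,8.0],-1],
  ],
)

```text
t: 2.5
eef_pos: [0.5362, -0.2232, 0.2554]
ee_rot: [3.14, -0.001, -1.939]
force: [-0.2, 0.5, -0.6]
width: 0.0005
```

Call:
step_arm(
  targets=[
    [[0,0,0],[0,0,8.0],-1],
    [[0,0,0],[0,0,8.0],-1],
    [[0,0,0],[0,0,8.0],-1],
    [[0,0,0],[0,0,8.0],-1],
    [[0,0,0],[0,0,8.0],-1],
    [[0,0,0],[0,0,8.0],-1],
    [[0,0,0],[0,0,8.0],-1],
    [[0,0,0],[0,0,8.0],-1],
  ],
)

```text
t: 3.3
eef_pos: [0.536, -0.2206, 0.2561]
ee_rot: [3.141, -0.001, -3.059]
force: [0.3, -0.4, 0.5]
width: 0.0002
```

Call:
step_arm(
  targets=[
    [[-0.01,-0.027,0],[0,0,0],-1],
    [[0,0,0.03],[0,0,0],-1],
    [[0,0,0.03],[0,0,0],-1],
    [[0,0,0.03],[0,0,0],-1],
    [[0,0,0.025],[0,0,0],-1],
    [[0,0,0.015],[0,0,0],-1],
    [[0,0,0.006],[0,0,0],-1],
    [[0,0,0],[0,0,0],-1],
  ],
)

```text
t: 4.1
eef_pos: [0.5481, -0.2466, 0.1197]
ee_rot: [3.141, -0.002, -3.053]
force: [-0.2, 0.8, -0.7]
width: 0.0001
```

Run:
```python
from h import *
for n in("top","side"):
    p,d=viewer.grab_frame(n)
    c=p[130:260,230:460] if n=="top" else p[120:320,240:460]
    cv2.imwrite(f"pics/{n}1.png",cv2.resize(c[...,::-1],None,fx=2.8,fy=2.8,interpolation=cv2.INTER_CUBIC))
```

```text
(no output)
```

View pics/side1.png

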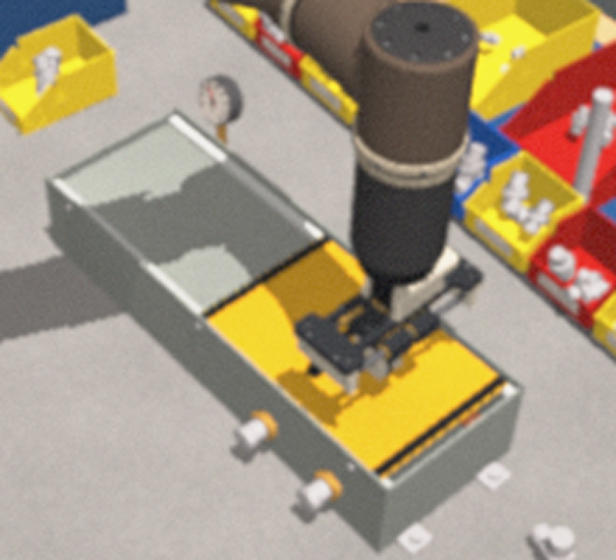

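View pics/top1.png

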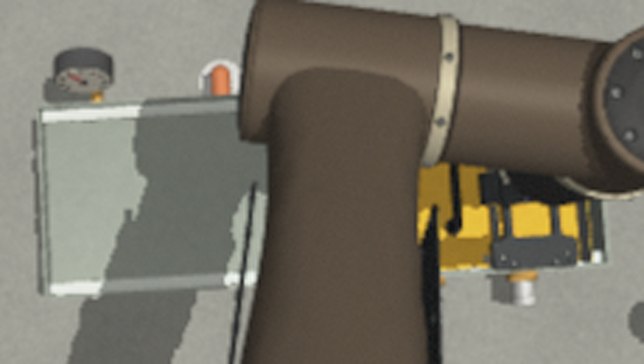

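The finger is down on the −y side of the bar, clear of the cover. Now I push along +y, which is tool +y.

Call:
step_arm(
  targets=[
    [[0,0.015,0],[0,0,0],-1],
    [[0,0.01,0],[0,0,0],-1],
    [[0,0.006,0],[0,0,0],-1],
    [[0,0.006,0],[0,0,0],-1],
    [[0,0.006,0],[0,0,0],-1],
    [[0,0.01,0],[0,0,0],-1],
    [[0,0.012,0],[0,0,0],-1],
    [[0,0.012,0],[0,0,0],-1],
  ],
)

```text
t: 5.0
eef_pos: [0.5422, -0.1703, 0.1213]
ee_rot: [-3.14, 0.001, -3.053]
force: [0.3, -5.8, 2.3]
width: 0.0001
```

Call:
step_arm(
  targets=[
    [[0,0.014,0],[0,0,0],-1],
    [[0,0.016,0],[0,0,0],-1],
    [[0,0.016,0],[0,0,0],-1],
    [[0,0.016,0],[0,0,0],-1],
    [[0,0.016,0],[0,0,0],-1],
    [[0,0.016,0],[0,0,0],-1],
    [[0,0.016,0],[0,0,0],-1],
    [[0,0.016,0],[0,0,0],-1],
  ],
)

```text
t: 5.8
eef_pos: [0.5308, -0.0445, 0.1212]
ee_rot: [-3.14, 0.001, -3.053]
force: [1.2, -6.3, 1.9]
width: 0.0002
```

Call:
step_arm(
  targets=[
    [[0,0.016,0],[0,0,0],-1],
    [[0,0.016,0],[0,0,0],-1],
    [[0,0.016,0],[0,0,0],-1],
    [[0,0.014,0],[0,0,0],-1],
    [[0,0.012,0],[0,0,0],-1],
    [[0,0.01,0],[0,0,0],-1],
    [[0,0.006,0],[0,0,0],-1],
    [[0,0.003,0],[0,0,0],-1],
  ],
)

```text
t: 6.6
eef_pos: [0.5227, 0.048, 0.1212]
ee_rot: [-3.14, 0.001, -3.052]
force: [1.7, -6.3, 4.5]
width: 0.0006
```

Call:
step_arm(
  targets=[
    [[0,0.002,0],[0,0,0],-1],
    [[0,0.002,0],[0,0,0],-1],
    [[0,0.002,0],[0,0,0],-1],
    [[0,0.002,0],[0,0,0],-1],
    [[0,0.002,0],[0,0,0],-1],
    [[0,0.001,0],[0,0,0],-1],
    [[0,0.001,0],[0,0,0],-1],
    [[0,0.001,0],[0,0,0],-1],
  ],
)

```text
t: 7.4
eef_pos: [0.5215, 0.0603, 0.1212]
ee_rot: [-3.14, 0.001, -3.053]
force: [2.0, -7.5, 4.2]
width: 0.0004
```

Call:
step_arm(
  targets=[
    [[0,0.001,0],[0,0,0],-1],
    [[0,0.001,0],[0,0,0],-1],
    [[0,0.001,0],[0,0,0],-1],
    [[0,0.001,0],[0,0,0],-1],
    [[0,0,0],[0,0,0],-1],
    [[0,0,0],[0,0,0],-1],
    [[0,0,0],[0,0,0],-1],
    [[0,0,0],[0,0,0],-1],
  ],
)

```text
t: 8.2
eef_pos: [0.521, 0.0615, 0.1213]
ee_rot: [-3.136, -0.001, -3.053]
force: [5.6, -21.0, 3.7]
width: 0.0008
```

The force rose to 21 N, so the cover is on its stop. I'll back off, lift and look.

Call:
step_arm(
  targets=[
    [[0,-0.004,0],[0,0,0],-1],
    [[0,-0.015,0],[0,0,0],-1],
    [[0,0,-0.02],[0,0,0],-1],
    [[0,0,-0.04],[0,0,0],-1],
    [[0,0,-0.04],[0,0,0],-1],
    [[0,0.03,-0.03],[0,0,0],-1],
    [[0,0.045,0],[0,0,0],-1],
    [[0,0.045,0],[0,0,0],-1],
  ],
)

```text
t: 9.0
eef_pos: [0.5121, 0.1668, 0.252]
ee_rot: [3.139, 0.002, -3.055]
force: [0.6, 0.5, -1.3]
width: 0.0003
```

Call:
step_arm(
  targets=[
    [[0,0.045,0],[0,0,0],-1],
    [[0,0.045,0],[0,0,0],-1],
    [[0,0.045,0],[0,0,0],-1],
    [[0,0,0],[0,0,0],-1],
    [[0,0,0],[0,0,0],-1],
    [[0,0,0],[0,0,0],-1],
    [[0,0,0],[0,0,0],-1],
    [[0,0,0],[0,0,0],-1],
  ],
)

```text
t: 9.8
eef_pos: [0.5004, 0.2992, 0.2508]
ee_rot: [3.141, 0.0, -3.054]
force: [-0.4, 0.4, -0.1]
width: 0.0007
```

Run:
```python
from h import *
for n in("top","side"):
    p,d=viewer.grab_frame(n);np.savez(f"{n}2.npz",p=p,d=d)
    c=p[130:260,230:460] if n=="top" else p[120:320,240:460]
    cv2.imwrite(f"pics/{n}2.png",cv2.resize(c[...,::-1],None,fx=2.8,fy=2.8,interpolation=cv2.INTER_CUBIC))
```

```text
(no output)
```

View pics/side2.png

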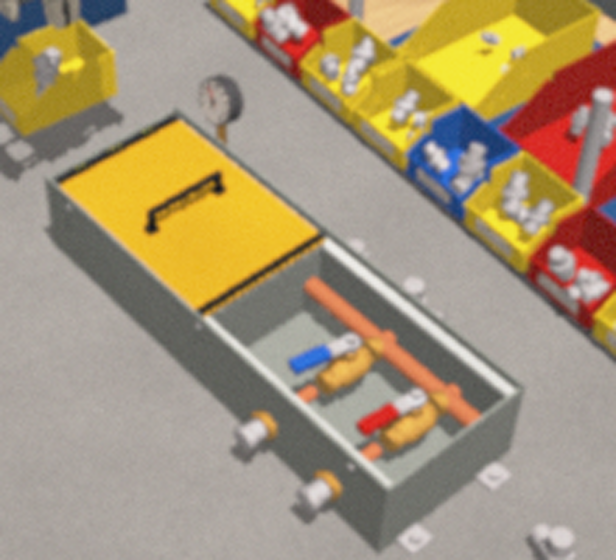

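View pics/top2.png

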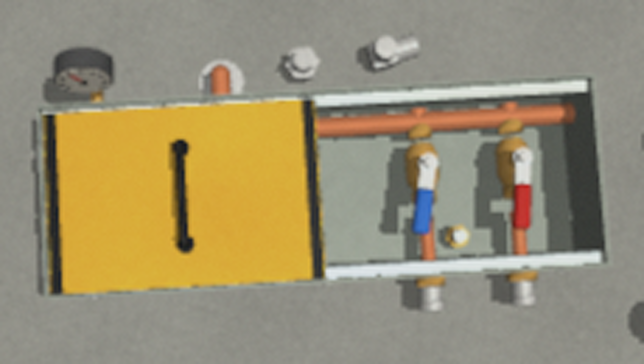

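The cover is parked against the left end. The bay is open, with the blue valve at crop (425,185), the red one at (521,190) on the right, and the brass spare at (456,236). Next I measure the handles.

```bash
cat > m.py <<'E'
from h import *
import sys
np.set_printoptions(precision=4,suppress=True)
O=np.array([.532,-.064]);a=.0855;Rb=np.array([[np.cos(a),np.sin(a)],[-np.sin(a),np.cos(a)]])
def meas(tag):
  for n in("top","side"):
    z=np.load(f"{n}{tag}.npz");p,d=z["p"],z["d"];hsv=cv2.cvtColor(p,cv2.COLOR_RGB2HSV)
    roi=np.zeros(d.shape,np.uint8)
    cor=np.array([(-.08,-.28),(.08,-.28),(.08,-.0),(-.08,-.0)])@Rb+O
    cv2.fillConvexPoly(roi,proj(n,np.c_[cor,np.full(4,.095)]).astype(int),255)
    for name,m in(("red",cv2.inRange(hsv,(0,190,90),(4,255,255))|cv2.inRange(hsv,(174,150,90),(180,255,255))),("blue",cv2.inRange(hsv,(100,140,60),(125,255,255)))):
        m&=roi;k,l,st,ce=cv2.connectedComponentsWithStats(m)
        if k<2: print(n,name,"none");continue
        i=1+st[1:,4].argmax();v,u=np.nonzero(l==i)
        Z=bydepth(n,np.c_[u,v],d[v,u]);W=onz(n,np.c_[u,v],.094)[:,:2];r=cv2.minAreaRect(W.astype(np.float32))
        c=W.mean(0); pv=Rb.T@np.array([.02,-.215 if name=="red" else -.115])+O
        b=Rb@(c-O);e=b-[.02,-.215 if name=="red" else -.115]
        print(n,name,len(u),"world",c,"box",b,"z",np.median(Z[:,2]),"rect",np.array(r[1]),r[2],"radius",np.hypot(*e),"angle",np.arctan2(e[1],-e[0]))
if __name__=="__main__": meas(sys.argv[1])
E
python3 m.py 2
python3 - <<'E'
from m import *
n="top";z=np.load("top2.npz");p,d=z["p"],z["d"]
# box outline / cover again
hsv=cv2.cvtColor(p,cv2.COLOR_RGB2HSV);m=cv2.inRange(hsv,(15,140,120),(32,255,255));m[:, :235]=0;m[:,360:]=0;m[:150]=0;m[245:]=0
v,u=np.nonzero(m);r=cv2.minAreaRect(onz(n,np.c_[u,v],.108)[:,:2].astype(np.float32));print(r,"cover box",Rb@(np.array(r[0])-O))
E
```

```text
top red 70 world [ 0.519  -0.2746] box [-0.0309 -0.2087] z 0.09404094081279124 rect [0.0413 0.0146] 0.23633255064487457 radius 0.051332048979172144 angle 0.12276423171711409
top blue 78 world [ 0.5103 -0.1709] box [-0.0307 -0.1047] z 0.09382562402603678 rect [0.0412 0.0146] 0.6859690546989441 radius 0.05178832677582064 angle 0.2007348617585586
side red 59 world [ 0.5173 -0.2819] box [-0.0333 -0.2159] z 0.09468845432503481 rect [0.015  0.0418] 89.80304718017578 radius 0.05330202034012431 angle -0.01613246204164516
side blue 66 world [ 0.5095 -0.1773] box [-0.0321 -0.111 ] z 0.09537773843085728 rect [0.0176 0.0417] 86.7275161743164 radius 0.05229588341098898 angle 0.07644780727379002
((0.5250571966171265, 0.0728277713060379), (0.20220105350017548, 0.2708732783794403), 3.61519718170166) cover box [0.0048 0.1369]
```

Run:
```python
from m import *
z=np.load("top2.npz");d=z["d"];c=np.arange(340,452)
vv,uu=np.mgrid[155:232,340:452];X=bydepth("top",np.c_[uu.ravel(),vv.ravel()],d[155:232,340:452].ravel());B=(X[:,:2]-O)@Rb.T
k=(abs(B[:,0])<.08)&(B[:,1]>-.28)&(B[:,1]<-.0)
for x in np.arange(-.08,.08,.01):
    print("%.3f"%x,[int(1000*max([q for q in X[k&(abs(B[:,0]-x)<.005)&(abs(B[:,1]-y)<.005),2]],default=0)) for y in np.arange(-.27,-.08,.01)])
```

```text
-0.080 [3, 4, 5, 6, 4, 51, 52, 3, 5, 7, 4, 5, 3, 5, 3, 51, 53, 7, 4]
-0.070 [3, 5, 7, 8, 6, 52, 52, 7, 4, 5, 6, 28, 28, 20, 5, 51, 53, 6, 5]
-0.060 [6, 8, 6, 5, 0, 52, 56, 6, 5, 4, 5, 41, 43, 38, 5, 54, 54, 4, 7]
-0.050 [6, 7, 8, 4, 0, 2, 95, 96, 9, 5, 7, 39, 42, 27, 6, 51, 94, 97, 94]
-0.040 [5, 4, 5, 5, 0, 3, 96, 97, 7, 6, 7, 6, 4, 5, 4, 52, 97, 98, 93]
-0.030 [8, 6, 5, 8, 0, 91, 96, 95, 9, 4, 6, 5, 9, 6, 4, 0, 95, 96, 88]
-0.020 [4, 5, 6, 5, 0, 94, 95, 96, 4, 7, 4, 5, 7, 7, 53, 92, 100, 95, 5]
-0.010 [5, 6, 6, 0, 0, 94, 96, 94, 6, 6, 3, 6, 6, 7, 0, 91, 99, 94, 5]
-0.000 [5, 5, 6, 6, 0, 89, 90, 89, 5, 4, 4, 4, 6, 7, 53, 88, 91, 91, 5]
0.010 [5, 6, 6, 6, 0, 88, 90, 58, 8, 5, 6, 4, 4, 7, 58, 89, 92, 86, 6]
0.020 [5, 6, 5, 0, 0, 94, 94, 61, 8, 7, 5, 7, 6, 4, 56, 94, 96, 89, 3]
0.030 [6, 6, 4, 0, 57, 89, 90, 60, 7, 5, 7, 6, 6, 6, 60, 88, 91, 60, 7]
0.040 [7, 6, 8, 3, 50, 62, 59, 55, 6, 8, 6, 5, 8, 5, 58, 61, 59, 57, 4]
0.050 [5, 5, 5, 4, 4, 57, 55, 56, 4, 7, 5, 6, 3, 3, 47, 55, 59, 49, 6]
0.060 [56, 55, 56, 57, 55, 58, 59, 55, 54, 54, 54, 52, 57, 55, 56, 60, 58, 54, 55]
0.070 [59, 57, 57, 58, 57, 56, 57, 55, 57, 56, 58, 58, 56, 57, 57, 55, 57, 56, 56]
```

Call:
step_arm(
  targets=[
    [[0,-0.048,0],[0,0,0],-1],
    [[0,-0.048,0],[0,0,0],-1],
    [[0,-0.048,0],[0,0,0],-1],
    [[0,-0.048,0],[0,0,0],-1],
    [[0,-0.048,0],[0,0,0],-1],
    [[0,-0.048,0],[0,0,0],-1],
    [[0,-0.048,0],[0,0,0],-1],
    [[0,-0.048,0],[0,0,0],-1],
  ],
)

```text
t: 10.7
eef_pos: [0.5337, -0.0846, 0.2511]
ee_rot: [3.142, 0.001, -3.053]
force: [1.7, -0.5, 1.1]
width: 0.0004
```

Call:
step_arm(
  targets=[
    [[0,-0.048,0],[0,0,0],-1],
    [[0,-0.048,0],[0,0,0],-1],
    [[0,-0.048,0],[0,0,0],-1],
    [[0,-0.048,0],[0,0,0],-1],
    [[0,-0.03,0],[0,0,0],-1],
    [[0,0,0],[0,0,0],-1],
    [[0,0,0],[0,0,0],-1],
    [[0,0,0],[0,0,0],-1],
  ],
)

```text
t: 11.5
eef_pos: [0.5534, -0.303, 0.2506]
ee_rot: [3.141, 0.0, -3.053]
force: [0.4, 0.2, -0.5]
width: 0.001
```

Call:
step_arm(
  targets=[
    [[0.027,-0.005,0],[0,0,0],-1],
    [[0,0,0.04],[0,0,0],-1],
    [[0,0,0.04],[0,0,0],-1],
    [[0,0,0.03],[0,0,0],-1],
    [[0,0,0.02],[0,0,0],-1],
    [[0,0,0.005],[0,0,0],-1],
    [[0,0,0],[0,0,0],-1],
    [[0,0,0],[0,0,0],-1],
  ],
)

```text
t: 12.3
eef_pos: [0.5282, -0.3107, 0.1172]
ee_rot: [-3.141, 0.002, -3.052]
force: [0.4, -0.8, 0.8]
width: 0.0004
```

Run:
```python
from h import *
for n in("top","side"):
    p,d=viewer.grab_frame(n);np.savez(f"{n}3.npz",p=p,d=d)
    c=p[130:260,230:460] if n=="top" else p[180:320,280:460]
    cv2.imwrite(f"pics/{n}3.png",cv2.resize(c[...,::-1],None,fx=3.4,fy=3.4,interpolation=cv2.INTER_CUBIC))
```

```text
(no output)
```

View pics/side3.png

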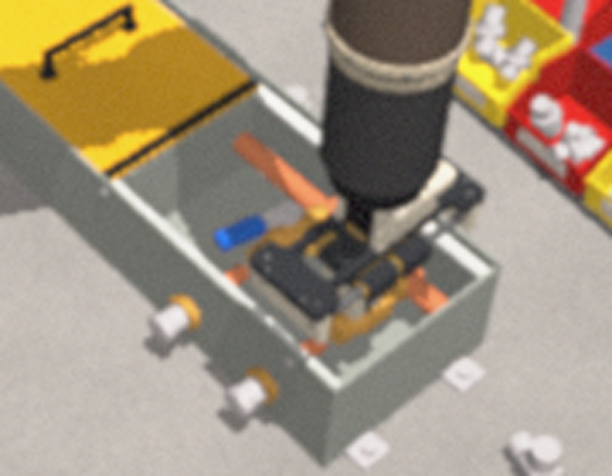

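View pics/top3.png

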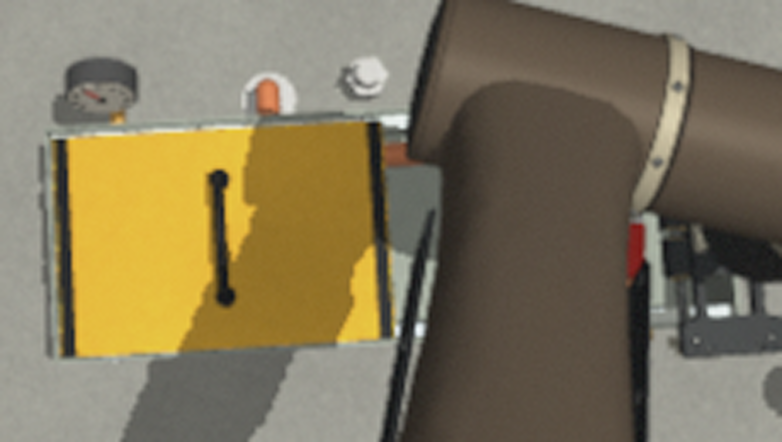

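The finger is beside the red sleeve on its −y side. I lower the last 34 mm, then close up to the sleeve.

Call:
step_arm(
  targets=[
    [[0.001,0,0.015],[0,0,0],-1],
    [[0,0,0.013],[0,0,0],-1],
    [[0,0,0.006],[0,0,0],-1],
    [[0,0,0],[0,0,0],-1],
    [[0,0.004,0],[0,0,0],-1],
    [[0,0.004,0],[0,0,0],-1],
    [[0,0.003,0],[0,0,0],-1],
    [[0,0,0],[0,0,0],-1],
  ],
)

```text
t: 13.2
eef_pos: [0.5254, -0.2997, 0.0821]
ee_rot: [-3.141, 0.001, -3.053]
force: [-0.1, -0.3, 0.1]
width: 0.0003
```

Call:
step_arm(
  targets=[
    [[0.0012,0.0033,0],[0,0,4],-1],
    [[0.0012,0.0033,0],[0,0,4],-1],
    [[0.0012,0.0033,0],[0,0,4],-1],
    [[0.0012,0.0033,0],[0,0,4],-1],
    [[0.0012,0.0033,0],[0,0,4],-1],
    [[0.0012,0.0033,0],[0,0,4],-1],
    [[0.0012,0.0033,0],[0,0,4],-1],
    [[0.0012,0.0033,0],[0,0,4],-1],
  ],
)

```text
t: 14.0
eef_pos: [0.5206, -0.2741, 0.0822]
ee_rot: [-3.14, 0.002, 2.669]
force: [0.3, -9.4, -1.4]
width: 0.0001
```

```bash
cat > st.py <<'E'
from m import *
s=arm.get_state();b=Rb@(np.array(s["eef_pos"][:2])-O)-[.02,-.215]
th=-(s["ee_rot"][2]+3.056); th=(th+1)%(2*np.pi)-1
u=np.array([-np.cos(th),np.sin(th)]);t=np.array([np.sin(th),np.cos(th)])
print("theta",th,"r",b@u,"o",-b@t,"F",np.array(s["force"]),"t",s["t"])
E
python3 st.py
```

```text
theta 0.5585561632243792 r 0.04527919744862759 o 0.020523213306008956 F [ 0.2814 -9.4285 -1.4184] t 14.0
```

Call:
step_arm(
  targets=[
    [[0.0012,0.0033,0],[0,0,4],-1],
    [[0.0012,0.0033,0],[0,0,4],-1],
    [[0.0012,0.0033,0],[0,0,4],-1],
    [[0.0012,0.0033,0],[0,0,4],-1],
    [[0.0012,0.0033,0],[0,0,4],-1],
    [[0.0012,0.0033,0],[0,0,4],-1],
    [[0.0012,0.0033,0],[0,0,4],-1],
    [[0.0012,0.0033,0],[0,0,4],-1],
  ],
)

```text
t: 14.8
eef_pos: [0.5294, -0.2476, 0.082]
ee_rot: [-3.14, 0.001, 2.11]
force: [-2.0, -5.5, 1.3]
width: 0.0003
```

```bash
python3 st.py
```

```text
theta 1.1169901124580104 r 0.045776416647383356 o 0.020283232433428243 F [-1.9668 -5.4682  1.2852] t 14.8
```

Call:
step_arm(
  targets=[
    [[0.0012,0.0033,0],[0,0,4],-1],
    [[0.0012,0.0033,0],[0,0,4],-1],
    [[0.0012,0.0033,0],[0,0,4],-1],
    [[0.0012,0.0033,0],[0,0,4],-1],
    [[0.0012,0.0033,0],[0,0,4],-1],
    [[0.0006,0.0016,0],[0,0,2],-1],
    [[0.0006,0.0016,0],[0,0,2],-1],
    [[0,0,0],[0,0,0],-1],
  ],
)

```text
t: 15.6
eef_pos: [0.5444, -0.2333, 0.0817]
ee_rot: [-3.14, -0.0, 1.694]
force: [-4.6, -1.3, 4.2]
width: 0.0008
```

```bash
python3 st.py
```

```text
theta 1.5335384998680794 r 0.046082917281443855 o 0.020442247959802953 F [-4.5574 -1.2861  4.1873] t 15.6
```

Now I push along tool y in small steps until the stop answers.

Call:
step_arm(
  targets=[
    [[0,0.001,0],[0,0,1],-1],
    [[0,0.001,0],[0,0,1],-1],
    [[0,0.001,0],[0,0,0],-1],
    [[0,0.001,0],[0,0,0],-1],
    [[0,0,0],[0,0,0],-1],
    [[0,0,0],[0,0,0],-1],
    [[0,0,0],[0,0,0],-1],
    [[0,0,0],[0,0,0],-1],
  ],
)

```text
t: 16.4
eef_pos: [0.5478, -0.2323, 0.0812]
ee_rot: [-3.139, -0.001, 1.66]
force: [-6.0, 1.9, 2.9]
width: 0.0002
```

```bash
python3 st.py
```

```text
theta 1.5673320148817176 r 0.04601483142734302 o 0.018435293565205527 F [-5.9896  1.9187  2.894 ] t 16.4
```

Call:
step_arm(
  targets=[
    [[0,0.001,0],[0,0,0],-1],
    [[0,0.001,0],[0,0,0],-1],
    [[0,0.001,0],[0,0,0],-1],
    [[0,0,0],[0,0,0],-1],
    [[0,0,0],[0,0,0],-1],
    [[0,0,0],[0,0,0],-1],
    [[0,0,0],[0,0,0],-1],
    [[0,0,0],[0,0,0],-1],
  ],
)

```text
t: 17.2
eef_pos: [0.5481, -0.2322, 0.0811]
ee_rot: [-3.134, -0.002, 1.659]
force: [-13.2, 0.9, 9.7]
width: 0.0006
```

```bash
python3 st.py
```

```text
theta 1.567938191200927 r 0.04607477795302436 o 0.018160051394108933 F [-13.2417   0.9443   9.6883] t 17.2
```

Call:
step_arm(
  targets=[
    [[0,0.001,0],[0,0,0],-1],
    [[0,0.001,0],[0,0,0],-1],
    [[0,0.001,0],[0,0,0],-1],
    [[0,0,0],[0,0,0],-1],
    [[0,0,0],[0,0,0],-1],
    [[0,0,0],[0,0,0],-1],
    [[0,0,0],[0,0,0],-1],
    [[0,0,0],[0,0,0],-1],
  ],
)

```text
t: 18.0
eef_pos: [0.5483, -0.2322, 0.081]
ee_rot: [-3.129, -0.002, 1.659]
force: [-21.6, 2.2, 16.2]
width: 0.0008
```

```bash
python3 st.py
```

```text
theta 1.5684895145494533 r 0.04608674138688879 o 0.01803620861212568 F [-21.5514   2.2344  16.1543] t 18.0
```

It is firmly on the stop (21 N, no movement). I back away, lift and clear the view.

Call:
step_arm(
  targets=[
    [[0,-0.006,0],[0,0,0],-1],
    [[0,-0.01,0],[0,0,0],-1],
    [[0,0,0],[0,0,0],-1],
    [[0,0,-0.03],[0,0,0],-1],
    [[0,0,-0.045],[0,0,0],-1],
    [[0,0,-0.045],[0,0,0],-1],
    [[0,0,-0.045],[0,0,0],-1],
    [[0.03,0,0],[0,0,0],-1],
  ],
)

```text
t: 18.8
eef_pos: [0.5408, -0.2061, 0.2537]
ee_rot: [3.13, 0.004, 1.658]
force: [0.8, 0.9, -1.1]
width: 0.0003
```

Call:
step_arm(
  targets=[
    [[0.045,0,0],[0,0,0],-1],
    [[0.045,0,0],[0,0,0],-1],
    [[0.045,0,0],[0,0,0],-1],
    [[0.045,0,0],[0,0,0],-1],
    [[0.045,0,0],[0,0,0],-1],
    [[0.045,0,0],[0,0,0],-1],
    [[0.045,0,0],[0,0,0],-1],
    [[0.045,0,0],[0,0,0],-1],
  ],
)

```text
t: 19.6
eef_pos: [0.5051, 0.1572, 0.2471]
ee_rot: [3.14, -0.001, 1.66]
force: [1.1, -0.0, 0.2]
width: 0.0006
```

Call:
step_arm(
  targets=[
    [[0.045,0,0],[0,0,0],-1],
    [[0.045,0,0],[0,0,0],-1],
    [[0.045,0,0],[0,0,0],-1],
    [[0,0,0],[0,0,0],-1],
    [[0,0,0],[0,0,0],-1],
    [[0,0,0],[0,0,0],-1],
    [[0,0,0],[0,0,0],-1],
    [[0,0,0],[0,0,0],-1],
  ],
)

```text
t: 20.4
eef_pos: [0.4935, 0.2884, 0.2469]
ee_rot: [3.141, -0.0, 1.658]
force: [0.5, 0.2, -0.3]
width: 0.0006
```

```bash
python3 - <<'E'
from h import *
for n in("top","side"):
    p,d=viewer.grab_frame(n);np.savez(f"{n}4.npz",p=p,d=d)
    c=p[130:260,230:460] if n=="top" else p[120:320,240:460]
    cv2.imwrite(f"pics/{n}4.png",cv2.resize(c[...,::-1],None,fx=2.8,fy=2.8,interpolation=cv2.INTER_CUBIC))
E
python3 m.py 4
```

```text
top red 51 world [ 0.5675 -0.2251] box [ 0.0216 -0.1636] z 0.0936075951797748 rect [0.0118 0.0413] 1.506458044052124 radius 0.051461776811459 angle 1.601494703284732
top blue 78 world [ 0.5103 -0.1709] box [-0.0307 -0.1047] z 0.09370261508560551 rect [0.0412 0.0146] 0.6859690546989441 radius 0.05178832677582064 angle 0.2007348617585586
side red 60 world [ 0.5653 -0.2294] box [ 0.019  -0.1676] z 0.0958593545261901 rect [0.0171 0.041 ] 0.10547342151403427 radius 0.04740098920842123 angle 1.5505492495315571
side blue 65 world [ 0.5094 -0.1772] box [-0.0322 -0.1109] z 0.09486369434031294 rect [0.0176 0.0417] 86.7275161743164 radius 0.05237946840908589 angle 0.07928531754243265
```

View pics/side4.png

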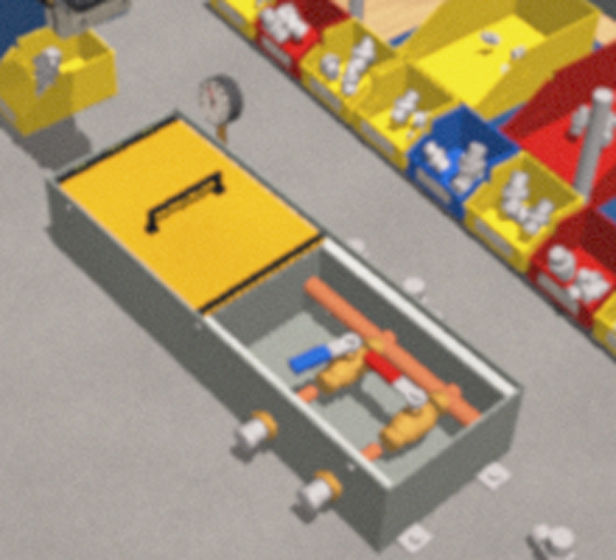

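View pics/top4.png

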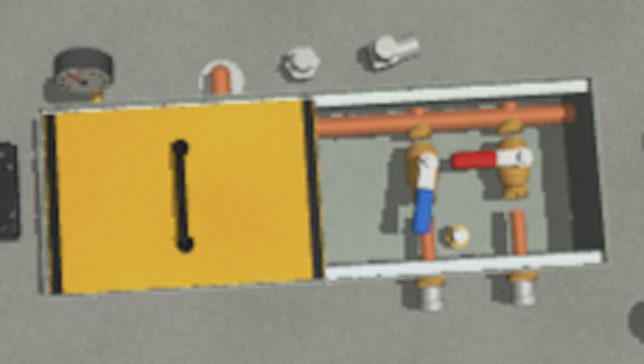

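The red handle points to box +y, the blue handle and the spare look unmoved, and the cover is still at its left end. I'm handing in.

```bash
python3 -c "
from station import ticket;print(ticket.job_done())"
```

```text
the job is handed in; nothing more can be done
None
```

The cover is fully open and the red valve is shut; I handed the job in at about 20.5 s of the 53 s allowed.

- **Cover:** I pushed it by its bow handle with the outside of the shut fingers. It slid at about 6 N and stopped against the end wall, where the force rose to 21 N. The final pictures show it still parked there.
- **Red handle:** I pushed it clockwise until it would not move further at about 21 N. The last pictures give its angle as 1.60 rad (top camera) and 1.55 rad (side camera), against the 1.571 stop.
- **Blue handle:** Its reading did not change before and after: 0.20 rad both times from the top camera, and 0.076 then 0.079 rad from the side. The two cameras disagree by about 0.12 rad on its actual angle, and by 4–7 mm on where the sleeves sit.
- **Everything else:** The brass spare, coupling and elbow look unmoved in the last pictures. I did not measure them, and the spray can, bin, spanner and tee were not checked one by one; the arm did not work near them.

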